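# Ready the photometer and start a reading

### The job

Get the photometer on the bench measuring, using only your fingertips: push its sample slide, with the vial standing in it, fully in; then swing the light-shield lid down until it is shut; and only then press the round start key down and let it come back up. Do not touch or lift the vial, and leave the bottle, beaker and vial rack where they stand.

Things in the scene. Friction and masses are not known exactly. Their poses are not given: they have to be found in the camera images.
- photometer: White bench photometer, 200 deep (x) x 240 wide (y) x 90 mm high, fixed. Origin: centre of its underside, on the bench; z up; front faces its -x, towards the robot, yaw within 0.35 rad. An open-topped channel 78 mm wide at y = +55 mm, from the front (x = -100 mm) to x = +15 mm, holds the slide; the lid covers it. The rest is flat-topped: start key in front, flat display (top 94 mm) behind.
- slide (a joint): Sample slide in the channel: 0 = fully in (back of its front plate against the housing front), grows as it comes out towards the photometer's -x, up to 0.065 m. Starts 0.055 m out. Runs stiffly: about 1.5 N of friction plus some damping, no spring, stays where left.
- slide_face (a point): Centre of the outer (front) face of the slide's grey upright front plate, moving with it, 55 mm above the bench. The plate is 72 wide x 62 high (24 to 86 mm above the bench) x 12 mm thick; push it along the photometer's +x. Fully in, this point is at photometer x = -112 mm, y = +55 mm.
- slide_seat (a point): Floor of the square seat for the vial, centre, moving with the slide, 34 mm above the bench, 68 mm behind the front plate's outer face. The seat's walls are 14 mm high around a 24 mm square opening.
- lid (a joint): Light-shield lid over the channel, hinged at its rear: 0 = shut (level), grows as it opens; 1.57 = upright, stop at 1.85, leaning back. Starts at 1.40 to 1.75. A friction hinge (0.10 N m) holds it at any angle: it does not fall shut and must be pushed all the way down (1 to 2 N at its edge).
- lid_hinge (a point): Middle of the lid's hinge line (parallel to the photometer's y), at the lid's rear lower edge: photometer x = +15 mm, y = +55 mm, z = 90.5 mm.
- lid_edge (a point): Middle of the lid's free edge, on its outer face (upper face when shut, the face away from the robot when open), 110 mm from the hinge. The lid is a grey flat plate, 110 long x 76 wide x 8 mm thick; its outer face lies 8 mm from the plane of the hinge line. Shut, its upper face is 98.5 mm above the bench.
- key (a joint): Start key: 0 = up, 0.005 m = fully down. A spring returns it; it starts to move at about 1 N and is fully down at about 4 N. It counts as pressed beyond 0.0035 m.
- key_top (a point): Centre of the top of the round start key, 26 mm in diameter, white, standing 9 mm proud of the housing's top (99 mm above the bench) at photometer x = -55 mm, y = -55 mm. Pressed straight down.
- vial: Round closed glass vial with a black cap, 22 mm in diameter, 42 mm high, standing loose in the slide's seat. Origin: centre of its underside, z along its axis. When the slide is in, its top is 14 mm below the shut lid.
- bottle: White bottle, 64 mm in diameter, 150 mm high, standing beside the photometer. Origin: centre of its underside.
- beaker: Glass beaker, 72 mm in diameter, 90 mm high, standing beside the photometer. Origin: centre of its underside.
- rack: White vial rack with eight small capped vials fixed in it, 110 x 55 x 78 mm high, standing beside the photometer. Origin: centre of its underside.
Things that resemble listed ones, but are neither listed nor needed, are in the scene too. What is meant by the vial is not blue, and is the larger of those in its own colour.

How it is judged (in metres and radians):
On the way, in this order (a step that is already met when the one before it is completed fails the run):
1. the slide is fully in (value of joint slide below 0.004 m), for 0.2 s.
2. the lid is shut, with the slide still in (value of joint slide below 0.004 m and value of joint lid below 0.04 rad), for 0.2 s.
3. the start key is pressed down, with slide in and lid shut (all of step 2 and value of joint key above 0.0035 m), for 0.05 s.
At the end, for the whole second after the job is handed in: The slide is fully in (within 4 mm), the lid is shut (within 0.04 rad), the start key has come back up (within 1 mm), and the vial stands upright on the floor of its seat (within 6 mm sideways, 8 mm in height and 0.2 rad) (all of step 2 and value of joint key below 0.001 m and horizontal distance between vial and slide_seat below 0.006 m and z of vial in the frame of slide_seat below 0.008 m and angle between vial's own z axis and vertical below 0.2 rad); the robot touches nothing.
It fails at once if the vial is touched by the robot (contact force between any of the fingers, the arm and vial above 0.5 N).
It fails at once if the vial is lifted out of or tipped in its seat (z of vial in the frame of slide_seat above 0.012 m or angle between vial's own z axis and vertical above 0.4 rad).
It fails at once if the start key is pressed while the slide is out or the lid is open (value of joint key above 0.0035 m and (value of joint slide above 0.008 m or value of joint lid above 0.1 rad)).
It fails at once if the bottle, beaker or rack is moved more than 30 mm (distance of any of bottle, beaker, rack from where it was at the start of the episode above 0.03 m).
It also fails if it takes over 54 s, if anything falls off the work surface, if the arm or the gripper's body presses on something with over 40 N, if the wrist force passes 120 N, or if a joint passes its speed limit or range.

### The arm

A 6-joint arm with a two-finger parallel gripper is mounted at the origin on the work surface. World frame = base frame: x ahead of the robot, y to its left, z up, the work surface at z = 0. Lengths are in m, angles in degrees, forces in N, time in s.
With the tool pointing down it reaches from about 0.4 to 0.825 m from the base axis. Payload 7 kg.
Tool frame: the origin (TCP) lies midway between the tips of the shut fingers; the grasp point (between the pads) lies 19 mm behind it (ctrl.hold_point_z is the distance from the TCP to the grasp point, in m); z points along the fingers, y is the line along which they close (so a half turn about z gives the same grasp; the last joint's range is limited). The gripper opens to 88 mm and grips with 3 to 60 N. Pads are 19 mm wide; open, the fingers measure 130 mm over their backs; the gripper's body (78 mm by 193 mm) begins 47 mm behind the grasp point.
Start: joints at [16.507, 20.546, 0.682, 0, -70.136, -16.507], TCP at [0.675, -0, 0.227] pointing down, gripper open.
Joint ranges: [-176.03, 176.03], [-82.01, 121.73], [-58.28, 71.71], [-173.87, 95.51], [-174.79, -0.11], [-173.66, 173.66]. Speed limits (degrees/s): [136.94, 136.94, 172.46, 180, 180, 180].

### API

Orientations are given as [roll, pitch, yaw] about the fixed x, y, z axes, in that order (R = Rz(yaw) Ry(pitch) Rx(roll)).
In Python, from plant import ctrl gives the robot as it stands.
- The arm moves only by the tool apply_moves, never from a script. Its argument "deltas" is a list of rows, each an object with "fingers": the finger opening in mm, from 0 to 87.6; "delta_pos": the shift along the tool's x, y, z in mm, a list of three; "angular": the turn, a rotation vector about the tool's x, y, z in degrees, a list of three. A call has 1 to 10 rows; each row is the pose to reach, as a shift and turn from the pose commanded when the call began, along the tool's axes at that moment; what a row does not reach only later rows make up. A row lasts 1/10 s, in which the tool goes at most 50 mm and 8.59 degrees, less where a joint would pass 70% of its speed; a pose out of reach is approached as far as the arm can. A call with a gripper value outside its range is refused whole. The fingers move at their own pace and stop on an object; the grip force is fixed at half the most. Time passes only in rows, so rows that repeat a pose let the fingers close. It gives the time, the measured TCP pose, the force, the opening and the grip force at its end, in the units of the state.
- ctrl.get_obs(): the state, without advancing time (a new reading comes with each control period).
- ctrl.snapshot(name): name is "scene" or "side" or "wrist"; returns the picture (384x512x3 uint8, red, green, blue); there is no depth.
- ctrl.camera_params(name): a dict with "fx", "fy", "cx", "cy" (pixels), "cam_to_world" (4x4, takes a point from camera to world coordinates); the wrist camera has in their place "mount" (4x4, takes a point from camera to tool coordinates, whose origin is the TCP and whose axes are the flange's). Camera axes: x right, y up, looking along -z (the intrinsics and any distortion apply to the point x, -y, -z); pixel columns grow to the right and rows downward; lengths in m; the calibration is good to about 2 mm. The wrist camera is an equidistant fisheye: a pixel r from the principal point sees the ray r / f radians off the axis. A picture is of the moment at which its call begins: read the wrist's pose just before it. camera_params takes no time and is no camera call.
- ctrl.close_job(): hands the job in; it is judged then, once.
The state is a dict: "clock": time; "joint_pos": joint angles; "qvel": joint speeds; "tau": joint torques, N m; "tool_pos": TCP position; "orientation": TCP orientation; "force": force on the tool from outside, world axes, zero at the start; "moment": the same for the moment, N m; "opening": finger opening in m; "gripper_force": force on a finger pad.
Only numpy, scipy, OpenCV 4.12 (cv2) and the standard library are available. Lean on these libraries where they do the work, as an engineer would, in place of code of your own. Each camera call takes 0.05 s, during which the arm holds its last target. There are 200 camera calls.

## Working session

There is one attempt and no reset: what is moved stays moved. The work goes in short steps, Python scripts to look and compute and a tool call to move; the robot and the scene stay as the last step left them, time stands still between calls to the robot, and variables do not carry over. Pictures are saved under pics/ and viewed, at most 10 in all, crops included, and the job is handed in when it is done.

Besides the shell and the picture viewer there is one more tool, called after ">>>" as name(argument=value, ...), one argument or row to a line, values as JSON. apply_moves: Moves the arm, as the interface text tells. Its arguments: {"type":"object","properties":{"deltas":{"type":"array"}},"required":["deltas"]}

```bash
mkdir -p pics
python3 - <<'E'
from plant import ctrl
import cv2,numpy as np
print(ctrl.get_obs())
ims=[]
for n in("scene","side","wrist"):
    im=ctrl.snapshot(n)[:,:,::-1]; cv2.imwrite(f"pics/{n}0.png",cv2.resize(im,(768,576),interpolation=cv2.INTER_CUBIC)); cv2.imwrite(f"raw_{n}0.png",im)
    p=ctrl.camera_params(n);print(n,{k:(np.round(v,4).tolist() if hasattr(v,'shape') else v) for k,v in p.items()})
E
```

```text
{'clock': 0.0, 'joint_pos': array([ 1.65095842e+01,  2.05928956e+01,  6.35221254e-01, -2.12782064e-02,
       -7.01374492e+01, -1.65054496e+01]), 'qvel': array([-0.04719014,  0.00415718, -0.01722634,  0.02910325,  0.00512045,
       -0.03600778]), 'tau': array([-8.00930356e-04, -5.82726967e+01,  2.93058443e+01,  6.99745238e+00,
        6.93249181e-03, -2.06530804e-04]), 'tool_pos': array([6.74509860e-01, 1.18764681e-05, 2.25613573e-01]), 'orientation': array([ 1.79903113e+02, -7.84939453e-03, -9.00031049e+01]), 'force': array([ 0.3573456 , -0.22753788,  0.68515873]), 'moment': array([ 0.01657471, -0.06133949, -0.00823515]), 'gripper_force': 0.0, 'opening': 0.08785075262867066}
scene {'fx': 369.19783215689665, 'fy': 369.19783215689665, 'cx': 254.68078171328762, 'cy': 194.60654863637822, 'cam_to_world': [[0.744, -0.3788, 0.5504, 0.9739], [0.6678, 0.4486, -0.594, -0.409], [-0.022, 0.8095, 0.5867, 0.5274], [0.0, 0.0, 0.0, 1.0]]}
side {'fx': 354.67975699393327, 'fy': 354.67975699393327, 'cx': 257.9444392575534, 'cy': 192.34120897141926, 'cam_to_world': [[0.7967, 0.2887, -0.531, 0.1749], [-0.6042, 0.4057, -0.6859, -0.502], [0.0174, 0.8672, 0.4976, 0.4906], [0.0, 0.0, 0.0, 1.0]]}
wrist {'fx': 297.3186396354542, 'fy': 297.3186396354542, 'cx': 258.0580798496162, 'cy': 194.00435885714592, 'mount': [[0.0013, 0.9515, 0.3076, 0.0842], [1.0, -0.0012, -0.0004, 0.0005], [-0.0, 0.3076, -0.9515, -0.1572], [0.0, 0.0, 0.0, 1.0]]}
```

View pics/scene0.png

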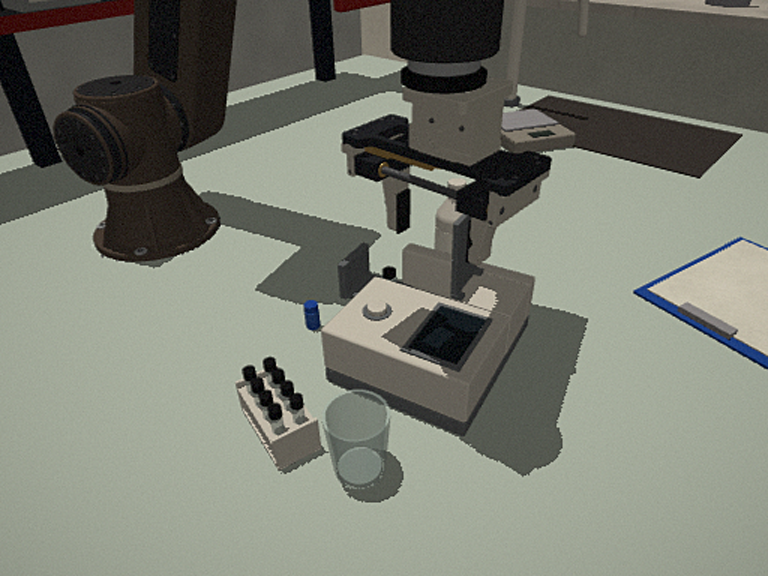

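View pics/side0.png

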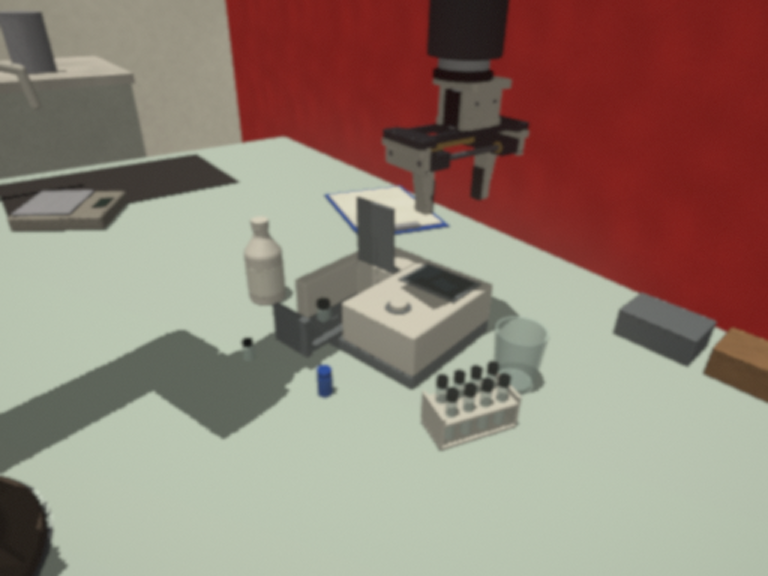

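View pics/wrist0.png

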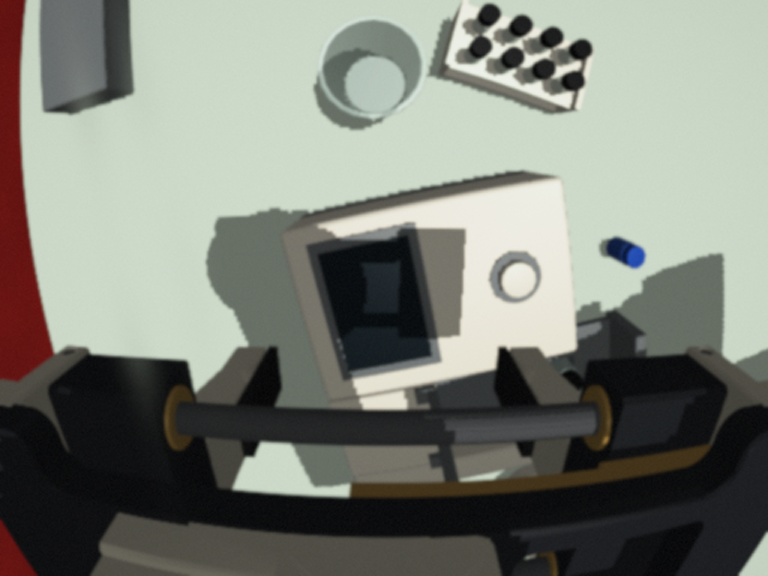

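Wrist view: the photometer top has its front-right corner at (560,178), the key at (518,279) and the rear-right corner at (285,235). Side view: key (398,303), slide plate (275–308,306–350) and upright lid with its top at (358,198)–(394,210). Scene view: key (377,308), beaker (357,440), rack (278,415).

There are three vial candidates in the side view: a blue one at (324,380), a small clear one with a black cap at (248,350), and the larger black-capped one in the slide at (323,309). The last fits the description, and I must not touch it.

Next I'll fit the pose.

```bash
cat > h.py <<'E'
from plant import ctrl
import numpy as np, cv2
from scipy.spatial.transform import Rotation as R
def tool():
    o=ctrl.get_obs(); T=np.eye(4); T[:3,:3]=R.from_euler('xyz',o['orientation'],degrees=True).as_matrix(); T[:3,3]=o['tool_pos']; return T
def proj(n,P,T=None):
    p=ctrl.camera_params(n); C=p['cam_to_world'] if n!='wrist' else T@p['mount']
    q=(np.asarray(P)-C[:3,3])@C[:3,:3]; x,y,z=q[:,0],-q[:,1],-q[:,2]
    if n=='wrist':
        r=np.hypot(x,y); s=np.arctan2(r,z)/r
    else: s=1/z
    return np.c_[p['cx']+p['fx']*x*s,p['cy']+p['fy']*y*s]
def W(v,P):  # photometer->world
    c,s=np.cos(v[2]),np.sin(v[2]); P=np.asarray(P,float)
    return np.c_[v[0]+c*P[:,0]-s*P[:,1],v[1]+s*P[:,0]+c*P[:,1],P[:,2]]
def lidpt(a,l,y,d): # l along from hinge, d from hinge plane to outer
    return [.015-l*np.cos(a)+d*np.sin(a),y,.0905+l*np.sin(a)+d*np.cos(a)]
E
cat > fit.py <<'E'
from h import *
from scipy.optimize import least_squares
T=tool()
K=[-.055,-.055,.099];FR=[-.1,-.12,.09];RR=[.1,-.12,.09];RL=[.1,.12,.09];FC=[-.1,.016,.09]
S=.055
obs=dict(wrist=[(K,518,279),(FR,560,178),(RR,285,235),(FC,577,350)],
 scene=[(K,377,308),(FR,325,333),(RR,468,381),(RL,534,276)],
 side=[(K,398,303),(FR,413,323),(RR,491,290),(FC,345,303),([-.112-S,.091,.086],275,306),([-.112-S,.019,.086],308,322)])
def res(v,full=False):
    out={}
    for n,l in obs.items():
        Ps=[a[0] for a in l]; px=np.array([a[1:] for a in l])/1.5
        if n=='side': Ps=Ps+[lidpt(v[3],.11,.093,0),lidpt(v[3],.11,.017,0)]; px=np.r_[px,np.array([[358,198],[394,210]])/1.5]
        out[n]=proj(n,W(v,Ps),T)-px
    return out if full else np.concatenate(list(out.values())).ravel()
r=least_squares(res,[.65,.0,.0,1.57],loss='soft_l1'); v=r.x; np.save('v.npy',v)
print(v); [print(k,np.round(d,1).tolist()) for k,d in res(v,True).items()]
im=cv2.imread('raw_side0.png'); im=cv2.resize(im[100:270,140:352],None,fx=3.5,fy=3.5,interpolation=cv2.INTER_CUBIC)
pts=W(v,[K,FR,RR,FC,[-.167,.091,.086],[-.167,.019,.086],[-.167,.019,.024],[-.167,.055,.055],lidpt(v[3],.11,.093,0),lidpt(v[3],.11,.017,0),[.015,.017,.0905],[-.099,.055,.076]])
for p in proj('side',pts): cv2.circle(im,tuple(int(t) for t in (p-[140,100])*3.5+1.7),3,(0,0,255),1)
cv2.imwrite('pics/ov.png',im)
for nm,P in dict(face=[-.167,.055,.055],key=K,edge=lidpt(v[3],.11,.055,8e-3),vial=[-.099,.055,.03]).items(): print(nm,W(v,[P]).round(4))
E
python3 fit.py
```

```text
[0.62633117 0.06508764 0.22133489 1.59937554]
wrist [[-0.4, 0.4], [0.6, -2.9], [-6.7, -0.5], [0.8, 0.2]]
scene [[-0.5, -2.3], [-4.1, -3.1], [1.5, 1.2], [0.7, -1.6]]
side [[0.5, -1.3], [1.6, 9.7], [1.8, -5.3], [-2.8, -1.0], [-2.6, -1.4], [-2.0, 0.1], [-0.8, -1.7], [0.0, -1.7]]
face [[0.4513 0.0821 0.055 ]]
key [[ 0.5847 -0.0006  0.099 ]]
edge [[0.6398 0.1245 0.2002]]
vial [[0.5177 0.097  0.03  ]]
```

View pics/ov.png

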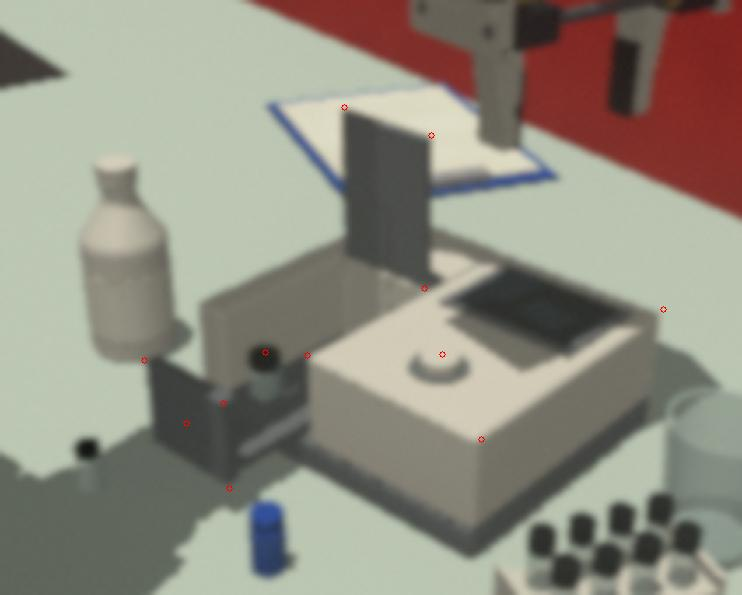

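Side crop: the FR corner is at (472,438), RR at (660,318), FC at (308,355), the key top at (441,353), and the plate's front-top corners at (148,357) and (213,393). The capped vial at (265,355) stands in the slide and is larger than the loose clear one at (88,460). My first FR and RR pixels were off, so I'll refit.

```bash
python3 - <<'E'
s=open('fit.py').read()
i=s.index(" side=[");j=s.index("def res")
f=lambda x,y:f"{(x/3.5+140)*1.5:.1f},{(y/3.5+100)*1.5:.1f}"
s=s[:i]+f""" side=[(K,{f(441,353)}),(FR,{f(472,438)}),(RR,{f(660,318)}),(FC,{f(308,355)}),([-.112-S,.091,.086],{f(148,357)}),([-.112-S,.019,.086],{f(213,393)})])
"""+s[j:]
s=s.replace("[[358,198],[394,210]]",f"[[{f(344,109)}],[{f(431,137)}]]")
open('fit.py','w').write(s)
E
python3 fit.py; grep -n "loss" fit.py | head -0
python3 - <<'E'
import sys;sys.path.insert(0,'.')
from h import *
v=np.load('v.npy');w=cv2.imread('raw_wrist0.png');s=cv2.imread('raw_scene0.png')
P=[[-.055,-.055,.099],[-.1,-.12,.09],[.1,-.12,.09],[.1,.12,.09],[-.1,.016,.09],[-.167,.091,.086],[-.167,.019,.086],[-.1,-.12,0],[.1,-.12,0]]
o=[]
for n,im,(x0,y0,x1,y1) in(('wrist',w,(170,90,450,250)),('scene',s,(190,130,390,310))):
    k=390/(x1-x0); c=cv2.resize(im[y0:y1,x0:x1],None,fx=k,fy=k,interpolation=cv2.INTER_CUBIC)
    for p in proj(n,W(v,P),tool()): cv2.circle(c,tuple(int(t) for t in (p-[x0,y0])*k+k/2),3,(0,0,255),1)
    o.append(cv2.copyMakeBorder(c,0,400-c.shape[0],0,0,cv2.BORDER_CONSTANT))
cv2.imwrite('pics/ov2.png',np.hstack(o))
E
```

```text
[0.62644428 0.06537767 0.21517349 1.60202557]
wrist [[-0.1, 1.0], [1.2, -2.1], [-6.3, -1.0], [0.6, 0.9]]
scene [[-0.4, -2.5], [-4.0, -3.5], [1.1, 1.3], [1.0, -1.4]]
side [[-0.5, -0.2], [1.6, -0.2], [0.5, -2.7], [-1.0, -0.6], [-1.6, 0.2], [2.2, 2.2], [-0.2, -1.0], [-0.3, -1.0]]
face [[0.4516 0.0835 0.055 ]]
key [[ 5.845e-01 -1.000e-04  9.900e-02]]
edge [[0.6405 0.1248 0.2002]]
vial [[0.518 0.098 0.03 ]]
```

View pics/ov2.png

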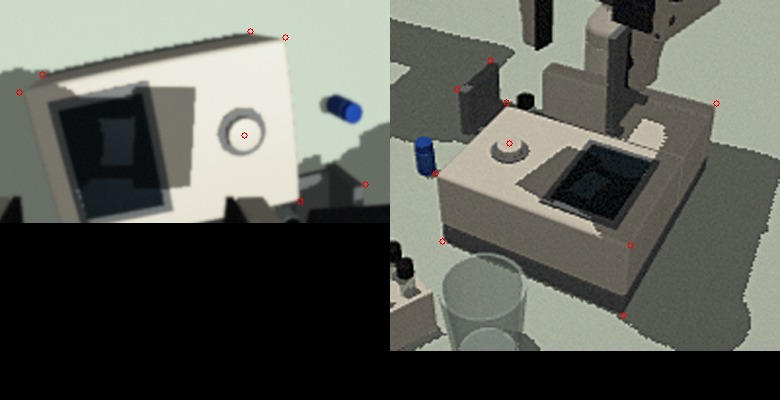

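The refit looks good to within 2–3 mm: the key and front corners line up in all three views. Next I'll check the nearby objects (bottle, loose small vial, blue vial) in photometer coordinates.

Run:
```python
from h import *
v=np.load('v.npy');p=ctrl.camera_params('side');C=p['cam_to_world']
for n,(u,w) in dict(bottle=(267,298),small=(249,359),blue=(326,392)).items():
    d=C[:3,:3]@np.array([(u/1.5-p['cx'])/p['fx'],-(w/1.5-p['cy'])/p['fy'],-1]); q=C[:3,3]-d*C[2,3]/d[2]
    c,s=np.cos(v[2]),np.sin(v[2]); e=q[:2]-v[:2]; print(n,q.round(3),'phot',np.round([c*e[0]+s*e[1],-s*e[0]+c*e[1]],3))
T=tool(); t=T[:3,3]
for n,P in dict(pre=[-.207,.055,.13]).items():
    q=W(v,[P])[0]; print(n,q,'tool mm',(T[:3,:3].T@(q-t)*1000).round(1))
```

```text
bottle [0.504 0.271 0.   ] phot [-0.076  0.227]
small [0.403 0.125 0.   ] phot [-0.206  0.106]
blue [ 0.457 -0.006  0.   ] phot [-0.181 -0.033]
pre [0.4124744  0.07491133 0.13      ] tool mm [-74.9 262.1  96.2]
```

>>> apply_moves(
  deltas=[
    {"fingers": 0, "delta_pos": [-12, 44, 0], "angular": [0, 0, -3]},
    {"fingers": 0, "delta_pos": [-25, 88, 0], "angular": [0, 0, -6]},
    {"fingers": 0, "delta_pos": [-38, 132, 0], "angular": [0, 0, -9]},
    {"fingers": 0, "delta_pos": [-50, 176, 20], "angular": [0, 0, -12.3]},
    {"fingers": 0, "delta_pos": [-63, 220, 45], "angular": [0, 0, -12.3]},
    {"fingers": 0, "delta_pos": [-75, 262, 75], "angular": [0, 0, -12.3]},
    {"fingers": 0, "delta_pos": [-75, 262, 96], "angular": [0, 0, -12.3]},
    {"fingers": 0, "delta_pos": [-75, 262, 130], "angular": [0, 0, -12.3]},
    {"fingers": 0, "delta_pos": [-75, 262, 168], "angular": [0, 0, -12.3]},
    {"fingers": 0, "delta_pos": [-75, 262, 168], "angular": [0, 0, -12.3]},
  ],
)

```text
clock: 1.15
tool_pos: [0.4099, 0.0732, 0.0552]
orientation: [179.6, -0.2, -77.7]
force: [-0.4, 0.9, 0.7]
opening: 0.0129
gripper_force: 0.0
```

>>> apply_moves(
  deltas=[
    {"fingers": 0, "delta_pos": [0, -5, 0], "angular": [0, 0, 0]},
    {"fingers": 0, "delta_pos": [0, -11, 0], "angular": [0, 0, 0]},
    {"fingers": 0, "delta_pos": [0, -17, 0], "angular": [0, 0, 0]},
    {"fingers": 0, "delta_pos": [0, -23, 0], "angular": [0, 0, 0]},
    {"fingers": 0, "delta_pos": [0, -29, 0], "angular": [0, 0, 0]},
    {"fingers": 0, "delta_pos": [0, -35, 0], "angular": [0, 0, 0]},
    {"fingers": 0, "delta_pos": [0, -41, 0], "angular": [0, 0, 0]},
    {"fingers": 0, "delta_pos": [0, -47, 0], "angular": [0, 0, 0]},
    {"fingers": 0, "delta_pos": [0, -53, 0], "angular": [0, 0, 0]},
    {"fingers": 0, "delta_pos": [0, -58, 0], "angular": [0, 0, 0]},
  ],
)

```text
clock: 2.15
tool_pos: [0.4701, 0.0873, 0.0585]
orientation: [180.0, -0.0, -77.7]
force: [-1.6, -0.8, 2.4]
opening: 0.0001
gripper_force: 1.1
```

>>> apply_moves(
  deltas=[
    {"fingers": 0, "delta_pos": [0, -4, 0], "angular": [0, 0, 0]},
    {"fingers": 0, "delta_pos": [0, -8, 0], "angular": [0, 0, 0]},
    {"fingers": 0, "delta_pos": [0, -12, 0], "angular": [0, 0, 0]},
    {"fingers": 0, "delta_pos": [0, -14, 0], "angular": [0, 0, 0]},
  ],
)

```text
clock: 2.55
tool_pos: [0.4835, 0.0903, 0.0584]
orientation: [180.0, -0.0, -77.7]
force: [-1.3, -2.0, -0.2]
opening: 0.0004
gripper_force: 0.9
```

>>> apply_moves(
  deltas=[
    {"fingers": 0, "delta_pos": [0, -2, 0], "angular": [0, 0, 0]},
    {"fingers": 0, "delta_pos": [0, -4, 0], "angular": [0, 0, 0]},
    {"fingers": 0, "delta_pos": [0, -6, 0], "angular": [0, 0, 0]},
  ],
)

```text
clock: 2.85
tool_pos: [0.4889, 0.0914, 0.0584]
orientation: [179.9, -0.0, -77.7]
force: [-7.7, -2.1, 3.5]
opening: 0.0006
gripper_force: 4.1
```

Run:
```python
from h import *
im=ctrl.snapshot('side')[:,:,::-1]; cv2.imwrite('raw_side1.png',im)
cv2.imwrite('pics/s1.png',cv2.resize(im[100:270,140:352],None,fx=3.5,fy=3.5,interpolation=cv2.INTER_CUBIC))
print(ctrl.get_obs()['force'])
```

```text
[-3.95863534 -1.8665394   4.05081319]
```

View pics/s1.png

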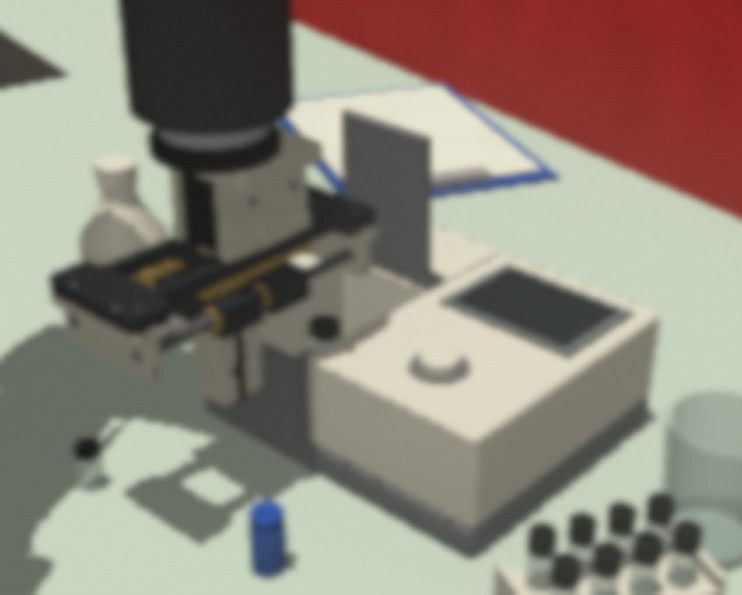

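The side crop shows the plate at (280,395) flush against the housing front, the vial cap at (323,327) upright in the channel, and the lid still up. I'll push a little more to confirm the stop, then retreat.

>>> apply_moves(
  deltas=[
    {"fingers": 0, "delta_pos": [0, -3, 0], "angular": [0, 0, 0]},
    {"fingers": 0, "delta_pos": [0, -4, 0], "angular": [0, 0, 0]},
    {"fingers": 0, "delta_pos": [0, -4, 0], "angular": [0, 0, 0]},
  ],
)

```text
clock: 3.2
tool_pos: [0.489, 0.0912, 0.0583]
orientation: [179.6, -0.0, -77.8]
force: [-20.2, 1.6, 17.1]
opening: 0.0002
gripper_force: 10.9
```

Confirmed: the plate doesn't move at 20 N, so the slide is fully in. Now I'll retreat, rise and cross over the lid.

>>> apply_moves(
  deltas=[
    {"fingers": 0, "delta_pos": [0, 5, 0], "angular": [0, 0, 0]},
    {"fingers": 0, "delta_pos": [0, 20, 0], "angular": [0, 0, 0]},
    {"fingers": 0, "delta_pos": [0, 30, -40], "angular": [0, 0, 0]},
    {"fingers": 0, "delta_pos": [0, 30, -90], "angular": [0, 0, 0]},
    {"fingers": 0, "delta_pos": [0, 30, -140], "angular": [0, 0, 0]},
    {"fingers": 0, "delta_pos": [0, 30, -190], "angular": [0, 0, 0]},
    {"fingers": 0, "delta_pos": [0, 10, -205], "angular": [0, 0, 0]},
    {"fingers": 0, "delta_pos": [0, -35, -205], "angular": [0, 0, 0]},
    {"fingers": 0, "delta_pos": [0, -80, -205], "angular": [0, 0, 0]},
  ],
)

```text
clock: 4.1
tool_pos: [0.5735, 0.1104, 0.2659]
orientation: [-179.7, 0.1, -77.7]
force: [0.6, 1.7, -0.2]
opening: 0.0004
gripper_force: 0.0
```

>>> apply_moves(
  deltas=[
    {"fingers": 0, "delta_pos": [0, -45, 0], "angular": [0, 0, 0]},
    {"fingers": 0, "delta_pos": [0, -90, 0], "angular": [0, 0, 0]},
    {"fingers": 0, "delta_pos": [0, -125, 0], "angular": [0, 0, 0]},
    {"fingers": 0, "delta_pos": [0, -125, 0], "angular": [0, 0, 0]},
  ],
)

```text
clock: 4.5
tool_pos: [0.697, 0.137, 0.2605]
orientation: [179.9, -0.0, -77.7]
force: [-0.3, -1.0, -1.0]
opening: 0.0005
gripper_force: 0.0
```

Run:
```python
from h import *
v=np.load('v.npy');T=tool();e=T[:2,3]-v[:2];c,s=np.cos(v[2]),np.sin(v[2]);print(T[:3,3],'phot',c*e[0]+s*e[1],-s*e[0]+c*e[1])
im=ctrl.snapshot('side')[:,:,::-1]
cv2.imwrite('pics/s2.png',cv2.resize(im[60:260,140:390],None,fx=3,fy=3,interpolation=cv2.INTER_CUBIC))
```

```text
[0.69698559 0.13702454 0.26053216] phot 0.0842124051090262 0.05493288664289166
```

View pics/s2.png

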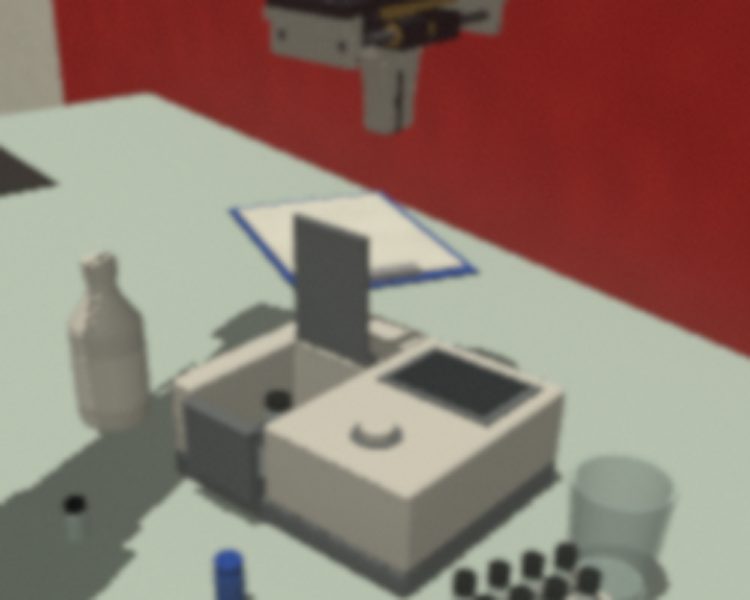

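The crop shows the slide flush in (225,455), the vial cap in the channel at (278,400), the lid upright (295–370, 215–360) and the fingers behind and above it. Lowering behind the lid.

>>> apply_moves(
  deltas=[
    {"fingers": 0, "delta_pos": [0, 0, 40], "angular": [0, 0, 0]},
    {"fingers": 0, "delta_pos": [0, 0, 78], "angular": [0, 0, 0]},
    {"fingers": 0, "delta_pos": [0, 15, 78], "angular": [0, 0, 0]},
    {"fingers": 0, "delta_pos": [0, 30, 78], "angular": [0, 0, 0]},
    {"fingers": 0, "delta_pos": [0, 40, 78], "angular": [0, 0, 0]},
    {"fingers": 0, "delta_pos": [0, 52, 78], "angular": [0, 0, 0]},
    {"fingers": 0, "delta_pos": [0, 65, 78], "angular": [0, 0, 0]},
    {"fingers": 0, "delta_pos": [0, 79, 78], "angular": [0, 0, 0]},
  ],
)

```text
clock: 5.35
tool_pos: [0.616, 0.1195, 0.1863]
orientation: [-179.9, 0.0, -77.7]
force: [1.4, 0.5, -0.9]
opening: 0.0002
gripper_force: 0.5
```

>>> apply_moves(
  deltas=[
    {"fingers": 0, "delta_pos": [0, 9, 3], "angular": [0, 0, 0]},
    {"fingers": 0, "delta_pos": [0, 18, 8], "angular": [0, 0, 0]},
    {"fingers": 0, "delta_pos": [0, 26, 13], "angular": [0, 0, 0]},
    {"fingers": 0, "delta_pos": [0, 34, 18], "angular": [0, 0, 0]},
    {"fingers": 0, "delta_pos": [0, 41, 24], "angular": [0, 0, 0]},
    {"fingers": 0, "delta_pos": [0, 47, 31], "angular": [0, 0, 0]},
    {"fingers": 0, "delta_pos": [0, 52, 39], "angular": [0, 0, 0]},
    {"fingers": 0, "delta_pos": [0, 57, 47], "angular": [0, 0, 0]},
    {"fingers": 0, "delta_pos": [0, 61, 56], "angular": [0, 0, 0]},
    {"fingers": 0, "delta_pos": [0, 64, 65], "angular": [0, 0, 0]},
  ],
)

```text
clock: 6.35
tool_pos: [0.5531, 0.1055, 0.1196]
orientation: [180.0, -0.0, -77.7]
force: [-0.0, -0.3, 1.8]
opening: 0.0002
gripper_force: 0.4
```

>>> apply_moves(
  deltas=[
    {"fingers": 0, "delta_pos": [0, 1, 5], "angular": [0, 0, 0]},
    {"fingers": 0, "delta_pos": [0, 2, 9], "angular": [0, 0, 0]},
    {"fingers": 0, "delta_pos": [0, 3, 13], "angular": [0, 0, 0]},
    {"fingers": 0, "delta_pos": [0, 3, 17], "angular": [0, 0, 0]},
    {"fingers": 0, "delta_pos": [0, 3, 20], "angular": [0, 0, 0]},
    {"fingers": 0, "delta_pos": [0, 3, 20], "angular": [0, 0, 0]},
  ],
)

```text
clock: 6.95
tool_pos: [0.5507, 0.105, 0.1001]
orientation: [180.0, -0.0, -77.7]
force: [-0.8, 0.2, 0.4]
opening: 0.0002
gripper_force: 0.0
```

>>> apply_moves(
  deltas=[
    {"fingers": 0, "delta_pos": [0, 0, 2], "angular": [0, 0, 0]},
    {"fingers": 0, "delta_pos": [0, 0, 4], "angular": [0, 0, 0]},
    {"fingers": 0, "delta_pos": [0, 0, 4], "angular": [0, 0, 0]},
    {"fingers": 0, "delta_pos": [0, 0, 4], "angular": [0, 0, 0]},
  ],
)

```text
clock: 7.35
tool_pos: [0.5512, 0.1051, 0.0986]
orientation: [-179.9, -0.0, -77.7]
force: [-7.4, -0.3, 16.6]
opening: 0.0006
gripper_force: 8.0
```

The lid holds 17 N at z = 98.6 mm, so it is shut. Now lift and move over the key.

>>> apply_moves(
  deltas=[
    {"fingers": 0, "delta_pos": [0, 0, -15], "angular": [0, 0, 0]},
    {"fingers": 0, "delta_pos": [0, 0, -46], "angular": [0, 0, 0]},
    {"fingers": 0, "delta_pos": [40, -4, -46], "angular": [0, 0, 0]},
    {"fingers": 0, "delta_pos": [80, -7, -46], "angular": [0, 0, 0]},
    {"fingers": 0, "delta_pos": [110, -8, -46], "angular": [0, 0, 0]},
    {"fingers": 0, "delta_pos": [110, -8, -46], "angular": [0, 0, 0]},
    {"fingers": 0, "delta_pos": [110, -8, -46], "angular": [0, 0, 0]},
  ],
)

```text
clock: 8.05
tool_pos: [0.5821, -0.0014, 0.1425]
orientation: [-180.0, 0.0, -77.8]
force: [-0.2, 0.1, -1.2]
opening: 0.0004
gripper_force: 0.0
```

Run:
```python
from h import *
v=np.load('v.npy');T=tool();e=T[:2,3]-v[:2];c,s=np.cos(v[2]),np.sin(v[2]);print(T[:3,3],'phot',c*e[0]+s*e[1],-s*e[0]+c*e[1],ctrl.get_obs()['force'])
o=[]
for n,(x0,y0) in(('side',(180,100)),('scene',(180,110))):
    im=ctrl.snapshot(n)[:,:,::-1]; o.append(cv2.resize(im[y0:y0+200,x0:x0+170],None,fx=2.3,fy=2.3,interpolation=cv2.INTER_CUBIC))
cv2.imwrite('pics/s3.png',np.hstack(o))
```

```text
[ 0.58205024 -0.00140122  0.14246265] phot -0.057628699845273516 -0.05576004381537314 [-0.23018243  0.14951606 -1.15179605]
```

View pics/s3.png

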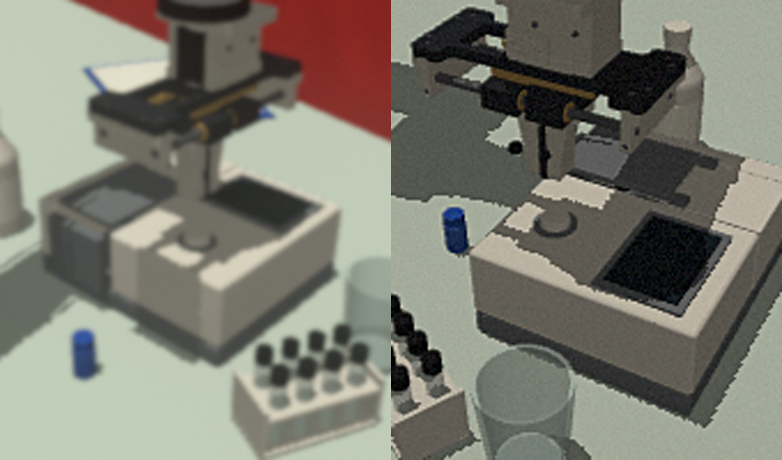

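Both views show the lid lying level, the slide in, and the shut fingers above the key (195,240 / 555,222). Pressing gently.

>>> apply_moves(
  deltas=[
    {"fingers": 0, "delta_pos": [0, 0, 20], "angular": [0, 0, 0]},
    {"fingers": 0, "delta_pos": [0, 0, 36], "angular": [0, 0, 0]},
    {"fingers": 0, "delta_pos": [0, 0, 42], "angular": [0, 0, 0]},
    {"fingers": 0, "delta_pos": [0, 0, 45], "angular": [0, 0, 0]},
    {"fingers": 0, "delta_pos": [0, 0, 46], "angular": [0, 0, 0]},
    {"fingers": 0, "delta_pos": [0, 0, 46], "angular": [0, 0, 0]},
  ],
)

```text
clock: 8.75
tool_pos: [0.5823, -0.0004, 0.0972]
orientation: [-180.0, 0.0, -77.7]
force: [-2.2, 1.1, 2.3]
opening: 0.0006
gripper_force: 1.0
```

>>> apply_moves(
  deltas=[
    {"fingers": 0, "delta_pos": [0, 0, 2], "angular": [0, 0, 0]},
    {"fingers": 0, "delta_pos": [0, 0, 4], "angular": [0, 0, 0]},
    {"fingers": 0, "delta_pos": [0, 0, 5], "angular": [0, 0, 0]},
    {"fingers": 0, "delta_pos": [0, 0, 5], "angular": [0, 0, 0]},
  ],
)

```text
clock: 9.15
tool_pos: [0.5826, -0.0005, 0.0939]
orientation: [-179.9, -0.0, -77.7]
force: [-8.8, 3.5, 18.3]
opening: 0.0004
gripper_force: 9.2
```

The key is at its bottom stop (z = 93.9 mm, 18 N). Lift clear.

>>> apply_moves(
  deltas=[
    {"fingers": 0, "delta_pos": [0, 0, -15], "angular": [0, 0, 0]},
    {"fingers": 0, "delta_pos": [0, 0, -50], "angular": [0, 0, 0]},
    {"fingers": 0, "delta_pos": [0, 0, -100], "angular": [0, 0, 0]},
    {"fingers": 0, "delta_pos": [0, 0, -140], "angular": [0, 0, 0]},
    {"fingers": 0, "delta_pos": [0, 0, -140], "angular": [0, 0, 0]},
    {"fingers": 0, "delta_pos": [0, 0, -140], "angular": [0, 0, 0]},
    {"fingers": 0, "delta_pos": [0, 0, -140], "angular": [0, 0, 0]},
  ],
)

```text
clock: 9.85
tool_pos: [0.5815, -0.0009, 0.2307]
orientation: [179.9, 0.0, -77.7]
force: [-0.2, 0.5, -1.8]
opening: 0.0004
gripper_force: 0.0
```

Run:
```python
from h import *
o=[]
for n,(x0,y0) in(('side',(180,100)),('scene',(180,110))):
    im=ctrl.snapshot(n)[:,:,::-1]; o.append(cv2.resize(im[y0:y0+200,x0:x0+170],None,fx=2.3,fy=2.3,interpolation=cv2.INTER_CUBIC))
cv2.imwrite('pics/s4.png',np.hstack(o))
```

```text
(no output)
```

View pics/s4.png

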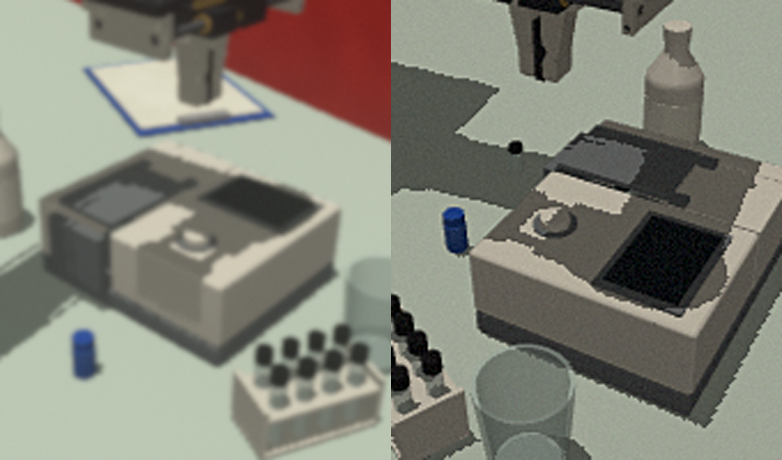

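The lid is level, the slide is flush, the key is back up, and the robot is clear of everything.

```bash
python3 -c "
from plant import ctrl
print(ctrl.close_job())"
```

```text
the job is handed in; nothing more can be done
None
```

I pushed the slide fully in, shut the lid, then pressed and released the start key, and handed the job in at about 10 s; the hand-in gave no verdict, but the last pictures show slide in, lid shut, key up and robot clear (the vial is hidden under the shut lid).

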